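Set out the children's spill-proof cups on their own coasters

TASK

Get the snack corner ready for the children: stand each of the three spill-proof cups (the closed ones with a white spout) upright in the middle of the coaster of its own colour, one after another. Set each cup down rather than dropping it, and leave the open orange tumbler, the measuring cup, the dish and the wooden spoon where they are.

Things in the scene. Friction and masses are not known exactly. Their poses are not given: they have to be found in the camera images.
- cup_orange: orange plastic spill-proof cup: closed upright cylinder 56 mm across, straight sides up to 95 mm, lid of the same orange over a thin white band; on the lid a white spout (22 x 12 mm, 13 mm tall, 12 mm off the middle along the cup's own x), 108 mm tall in all. 0.09 to 0.19 kg. Origin: centre of its underside, z up. Any yaw; can be gripped across the sides from any direction.
- cup_blue: blue plastic spill-proof cup: closed upright cylinder 56 mm across, straight sides up to 95 mm, lid of the same blue over a thin white band; on the lid a white spout (22 x 12 mm, 13 mm tall, 12 mm off the middle along the cup's own x), 108 mm tall in all. 0.09 to 0.19 kg. Origin: centre of its underside, z up. Any yaw; can be gripped across the sides from any direction.
- cup_green: green plastic spill-proof cup: closed upright cylinder 56 mm across, straight sides up to 95 mm, lid of the same green over a thin white band; on the lid a white spout (22 x 12 mm, 13 mm tall, 12 mm off the middle along the cup's own x), 108 mm tall in all. 0.09 to 0.19 kg. Origin: centre of its underside, z up. Any yaw; can be gripped across the sides from any direction.
- coaster_orange: orange silicone coaster: a flat round disc 86 mm across and 6 mm thick, stuck to the counter. Origin at the centre of its underside (at counter height, z = 0); its top is 6 mm higher.
- coaster_blue: blue silicone coaster: a flat round disc 86 mm across and 6 mm thick, stuck to the counter. Origin at the centre of its underside (at counter height, z = 0); its top is 6 mm higher.
- coaster_green: green silicone coaster: a flat round disc 86 mm across and 6 mm thick, stuck to the counter. Origin at the centre of its underside (at counter height, z = 0); its top is 6 mm higher.
- tumbler: orange plastic tumbler, open at the top, with no lid and no spout: 52 mm across at the foot, 60 mm at the rim, 85 mm tall. Not a spill-proof cup; stays where it is. Origin at the centre of its underside.
- measuring_cup: small open aluminium measuring cup, 62 mm across at the rim, 45 mm tall, with a flat handle reaching 81 mm from its centre along its own x, 42 mm up. Stays where it is. Origin at the centre of its underside.
- dish: round white ceramic dish, 104 mm across at the rim, 22 mm tall, empty. Stays where it is. Origin at the centre of its underside.
- spoon: wooden spoon about 250 mm long and under 35 mm high, lying on the counter on the far side, beyond the other things. Stays where it is. Its own x runs along it, handle to -x.
Things that resemble listed ones, but are neither listed nor needed, are in the scene too. Of the things that look like the coaster_orange, take the one that is farthest to the robot's left at the start.

How it is judged:
By the outcome, as a careful person would: the job done as asked, in the order asked, and still so for the second after the job is handed in, with the robot touching nothing.
It also fails if it takes over 93 s, if anything falls off the work surface, if the arm or the gripper's body presses on something with over 40 N, if the wrist force passes 120 N, or if a joint passes its speed limit or range.

ROBOT

A 7-joint arm with a two-finger parallel gripper is mounted at the origin on the work surface. World frame = base frame: x ahead of the robot, y to its left, z up, the work surface at z = 0. Lengths are in mm, angles in rad, forces in N, time in s.
With the tool pointing down it reaches from about 425 to 950 mm from the base axis. Payload 4.7 kg.
Tool frame: the origin (TCP) lies between the finger pads; the fingertips stand ahead of it and the grasp point (between the pads) lies 5 mm behind it (robot.tips_ahead is the x of the fingertips in the tool frame, in mm); x points along the fingers, y is the direction in which the jaws open and shut, and the axes are right-handed (so a half turn about x gives the same grasp; the last joint's range is limited). The gripper opens to 87 mm and grips with 3 to 60 N. Pads are 19 mm wide; open, the fingers measure 117 mm over their backs; the gripper's body (75 mm by 190 mm) begins 51 mm behind the grasp point.
Start: joints at [1.093, 0.469, -0.049, 1.532, 0.024, 1.141, -0.082], TCP at [292.918, -608.15, 236.573] pointing down, gripper open.
Joint ranges: [-2.59, 2.59], [-0.33, 1.99], [-1.39, 1.29], [0.1, 2.45], [-1.04, 4.18], [0.21, 1.99], [-2.66, 2.66]. Speed limits (rad/s): [2.57, 2.57, 3.14, 3.14, 3.14, 3.14, 3.14].

INTERFACE

Orientations are given as [roll, pitch, yaw] about the fixed x, y, z axes, in that order (R = Rz(yaw) Ry(pitch) Rx(roll)).
In Python, from workcell import monitor, eyes, robot gives the robot as it stands. The module is installed in compiled form; this text tells all that it offers.
- The arm moves only by the tool step_arm, never from a script. Its argument "series" is a list of rows, each a list of 6 numbers: the shift along the tool's x, y, z in cm, then the turn, a rotation vector about the tool's x, y, z in rad. A call has 1 to 5 rows; each row is the pose to reach, as a shift and turn from the pose measured when the call began, along the tool's axes at that moment; what a row does not reach only later rows make up. A row lasts 1/10 s, in which the tool goes at most 50 mm and 8.59 degrees, less where a joint would pass 70% of its speed; a pose out of reach is approached as far as the arm can. A call with a gripper value outside its range is refused whole. "claw" is the opening, from 0 (shut) to 1 (fully open), set as the call begins (left out, the last holds). The fingers move at their own pace and stop on an object; "force" is the grip in N (left out, the last holds). Time passes only in rows, so rows that repeat a pose let the fingers close. It gives the time, the measured TCP pose, the force and the opening at its end, in the units of the state.
- monitor.read_state(): the state, without advancing time (a new reading comes with each control period).
- eyes.read_camera(name): name is "side" or "top"; returns a dict with "image" (384x512x3 uint8, blue, green, red), "mtx" (3x3 intrinsics, pixels), "R" (3x3) and "t" (3): a world point X has camera coordinates R X + t. Camera axes: x right, y down, z forward; pixel columns grow to the right and rows downward; lengths in mm; the calibration is good to about 2 mm. A picture is of the moment at which its call begins. There is no depth.
- robot.close_job(): hands the job in, once; it reports no verdict.
The state is a dict: "clock": time; "joint_pos": joint angles; "joint_vel": joint speeds; "tau": joint torques, N m; "position": TCP position; "tool_rot": TCP orientation; "ft_force": force on the tool from outside, world axes, zero at the start; "moment": the same for the moment, N m; "finger_gap": finger opening in mm.
Only numpy, scipy, OpenCV 4.12 (cv2) and the standard library are available. Lean on these libraries where they do the work, as an engineer would, in place of code of your own. Each camera call takes 0.05 s, during which the arm holds its last target. There are 200 camera calls.

## Working session

There is one attempt and no reset: what is moved stays moved. The work goes in short steps, Python scripts to look and compute and a tool call to move; the robot and the scene stay as the last step left them, time stands still between calls to the robot, and variables do not carry over. Pictures are saved under pics/ and viewed, about 12 in all and at most 16, crops included, and the job is handed in when it is done.

Besides the shell and the picture viewer there is one more tool, called after "Call:" as name([rows], argument=value, ...), one row to a line, values as JSON. step_arm: Moves the arm, as the interface text tells. Its arguments: {"type":"object","properties":{"series":{"type":"array"},"claw":{"type":"number"},"force":{"type":"number"}},"required":["series"]}

```bash
mkdir -p pics; python3 - <<'E'
from workcell import monitor, eyes, robot
import cv2,pickle,numpy as np
np.set_printoptions(suppress=True,precision=3)
for n in ("side","top"):
    c=eyes.read_camera(n); pickle.dump(c,open(n+'0.pkl','wb')); cv2.imwrite(f'pics/{n}0.png',c['image'])
    print(n,c['mtx'],c['R'],c['t'],-c['R'].T@c['t'])
print(monitor.read_state(),robot.tips_ahead)
E
```

```text
side [[381.622   0.    254.809]
 [  0.    381.622 197.86 ]
 [  0.      0.      1.   ]] [[-0.981 -0.195  0.025]
 [-0.124  0.515 -0.848]
 [ 0.153 -0.835 -0.529]] [541.617  92.046 859.67 ] [411.316 775.477 519.912]
top [[373.013   0.    251.543]
 [  0.    373.013 190.841]
 [  0.      0.      1.   ]] [[-0.003 -1.     0.029]
 [-0.987 -0.002 -0.158]
 [ 0.158 -0.03  -0.987]] [-10.958 544.384 975.422] [ 383.757   18.729 1048.953]
{'clock': 0.1, 'joint_pos': array([ 1.093,  0.469, -0.049,  1.534,  0.024,  1.141, -0.082]), 'joint_vel': array([ 0.001, -0.001, -0.001, -0.002,  0.   ,  0.002, -0.   ]), 'tau': array([  0.   , -50.917,  -0.081, -23.683,  -0.061,   0.034,   0.   ]), 'position': array([ 292.68 , -607.671,  235.596]), 'tool_rot': array([-1.537,  1.569,  2.053]), 'ft_force': array([-0.258,  0.676,  1.343]), 'moment': array([-0.021, -0.033, -0.04 ]), 'finger_gap': 87.04941011912447} 14.0
```

View pics/top0.png

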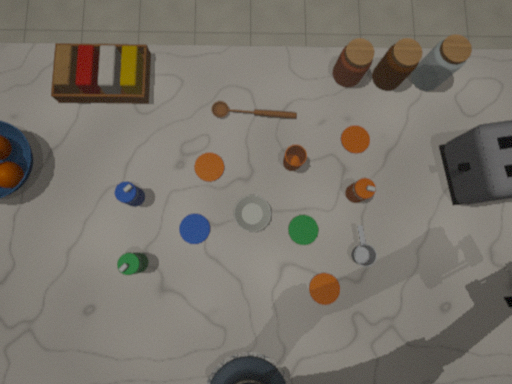

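View pics/side0.png

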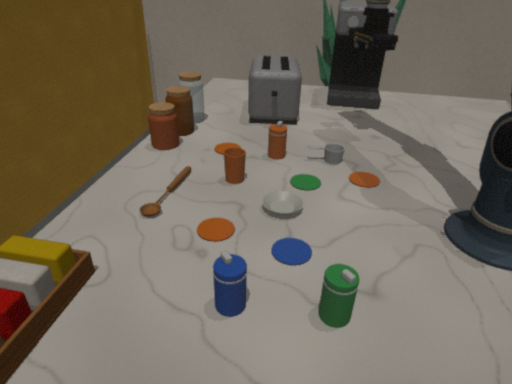

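Top view: the orange spouted cup is at (361,190), blue at (129,193) and green at (131,263). Lookalikes for the orange cup are the open tumbler (294,157) and the jar (352,63). Orange discs are at (209,166), (355,139) and (324,288), and the leftmost is (209,166). The blue coaster is at (194,228) and the green one at (303,229). The side view also shows a faint glass-like thing at (182,237), so I'll crop that as well.

```bash
cat > h.py <<'E'
import cv2,pickle,numpy as np
np.set_printoptions(suppress=True,precision=1)
def ray(c,uv):
    d=c['R'].T@np.linalg.inv(c['mtx'])@np.array([uv[0],uv[1],1.]); return -c['R'].T@c['t'],d/np.linalg.norm(d)
def plane(c,uv,z):
    o,d=ray(c,uv); return o+d*(z-o[2])/d[2]
def proj(c,X):
    p=c['mtx']@(c['R']@np.asarray(X,float)+c['t']); return p[:2]/p[2]
HUE={'orange':(4,16),'green':(55,85),'blue':(105,125)}
def blobs(c,col,smin=150,amin=60):
    h=cv2.cvtColor(c['image'],cv2.COLOR_BGR2HSV); lo,hi=HUE[col]
    m=cv2.inRange(h,(lo,smin,60),(hi,255,255))
    return [k for k in cv2.findContours(m,cv2.RETR_EXTERNAL,cv2.CHAIN_APPROX_NONE)[0] if cv2.contourArea(k)>amin]
E
python3 - <<'E'
from h import *
T=pickle.load(open('top0.pkl','rb'));S=pickle.load(open('side0.pkl','rb'))
for n,c in (('top',T),('side',S)):
  for col in HUE:
    for k in blobs(c,col):
      (u,v),_,_=cv2.fitEllipse(k); x,y,w,h=cv2.boundingRect(k)
      W=np.array([plane(c,p[0],6)[:2] for p in k]); (cx,cy),r=cv2.minEnclosingCircle(W.astype(np.float32))
      print(n,col,'px',round(u),round(v),'box',x,y,w,h,'A',cv2.contourArea(k),'z6 centre',np.array([cx,cy]),'r',round(r,1))
g=plane(S,(182,248),0); print('ghost',g,proj(T,g))
print(plane(T,(254,213),22), plane(T,(294,157),85),plane(T,(362,255),45))
a=cv2.resize(T['image'][100:310,100:410],None,fx=2.5,fy=2.5,interpolation=cv2.INTER_CUBIC); cv2.imwrite('pics/c1.png',a)
b=cv2.resize(S['image'][90:340,120:400],None,fx=2.3,fy=2.3,interpolation=cv2.INTER_CUBIC); cv2.imwrite('pics/c2.png',b)
E
```

```text
top orange px 324 288 box 310 273 30 31 A 673.0 z6 centre [ 281.3 -210.5] r 41.1
top orange px 364 188 box 355 179 20 20 A 230.5 z6 centre [ 558.9 -336. ] r 29.3
top orange px 9 174 box 0 162 22 25 A 418.0 z6 centre [596.8 670. ] r 38.3
top orange px 209 167 box 195 153 29 28 A 590.0 z6 centre [620.4 108.8] r 40.8
top orange px 295 156 box 284 146 22 22 A 195.5 z6 centre [ 652.9 -136.8] r 33.0
top orange px 3 147 box 0 136 10 21 A 114.0 z6 centre [677.9 696.6] r 29.7
top orange px 355 139 box 341 126 28 27 A 547.0 z6 centre [ 704.9 -315.1] r 41.0
top orange px 88 94 box 69 90 39 7 A 66.0 z6 centre [834.  463.5] r 54.8
top orange px 405 55 box 387 47 29 25 A 102.5 z6 centre [ 959.  -469.8] r 45.6
top green px 304 230 box 289 216 28 28 A 384.0 z6 centre [ 440.3 -156. ] r 39.1
top blue px 194 228 box 180 215 29 28 A 591.0 z6 centre [445.5 146.6] r 39.7
top blue px 125 192 box 116 183 20 19 A 179.5 z6 centre [547.  341.6] r 27.4
side orange px 47 293 box 0 250 89 105 A 541.5 z6 centre [865.9 371.1] r 121.8
side orange px 215 229 box 197 218 37 23 A 612.0 z6 centre [619.9 113.7] r 42.1
si
[... 206 characters left out ...]
0 z6 centre [781.2 -84.7] r 65.2
side orange px 232 160 box 215 143 30 40 A 701.0 z6 centre [ 672.1 -224.4] r 131.5
side orange px 277 146 box 269 135 17 24 A 298.5 z6 centre [ 555.1 -365.2] r 91.2
side orange px 277 129 box 270 124 17 11 A 105.0 z6 centre [ 575. -512.] r 47.8
side orange px 168 123 box 148 96 43 53 A 1239.5 z6 centre [ 976.5 -521.5] r 273.8
side blue px 227 297 box 216 282 26 34 A 498.5 z6 centre [547.6 308.1] r 41.8
side blue px 230 268 box 214 255 32 26 A 483.5 z6 centre [556.7 228.7] r 36.1
side blue px 291 251 box 273 239 38 25 A 714.0 z6 centre [444.3 151.5] r 40.8
ghost [671.8 187.8   0. ] [181.9 149.5]
[485.8 -18.6  22. ] [ 629.3 -123.7   85. ] [ 370.7 -306.6   45. ]
```

View pics/c1.png

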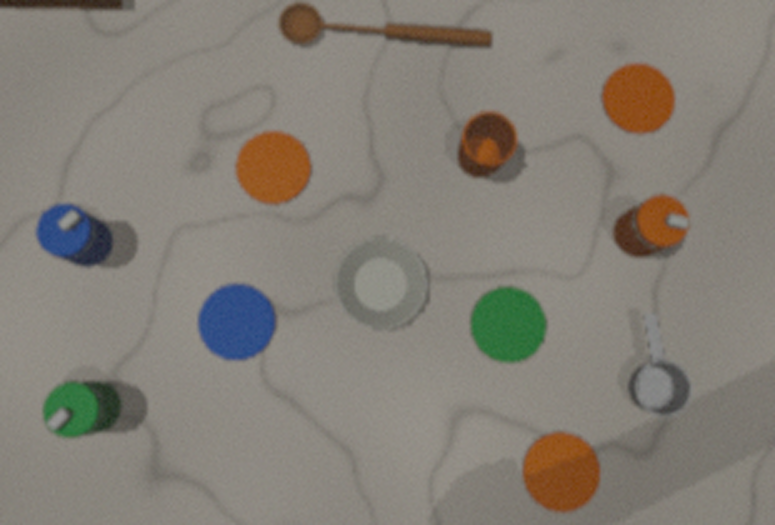

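View pics/c2.png

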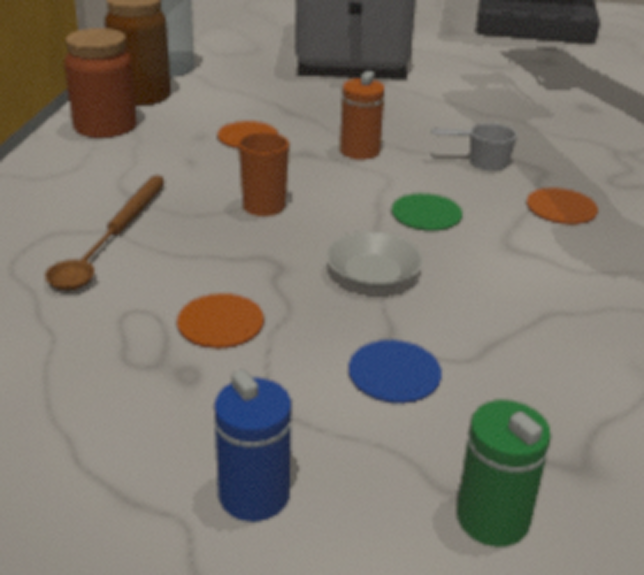

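The crops confirm the choices: the orange cup has a white spout and band, while the tumbler is open. The "ghost" is only a marble vein. Next I'll locate the lids and coasters.

```bash
cat >> h.py <<'E'
from scipy.spatial.transform import Rotation as Ro
def lid(c,near,r=22):
    # lid circle at z=95: bright saturated pixels near the lid + hull, mapped on the plane
    h=cv2.cvtColor(c['image'],cv2.COLOR_BGR2HSV)
    return h
def go(x,y,z,jaw=None):
    "shift (cm) and turn (rad) in tool axes to TCP x,y,z, pointing down, jaw direction at angle jaw (world)"
    from workcell import monitor
    s=monitor.read_state(); R=Ro.from_euler('xyz',s['tool_rot']).as_matrix()
    a=np.arctan2(R[1,1],R[0,1]) if jaw is None else jaw
    X=np.array([0,0,-1.]);Y=np.array([np.cos(a),np.sin(a),0]);W=np.c_[X,Y,np.cross(X,Y)]
    sh=R.T@(np.array([x,y,z])-s['position'])/10; tv=Ro.from_matrix(R.T@W).as_rotvec()
    print('clk',round(s['clock'],2),'pos',s['position'],'jaw',round(np.arctan2(R[1,1],R[0,1]),3),'gap',round(s['finger_gap'],1),'F',s['ft_force'],'j',np.round(s['joint_pos'],2)); print('shift cm',np.round(sh,2),'turn',np.round(tv,3)); print(np.round(R,3))
E
python3 - <<'E'
from h import *
T=pickle.load(open('top0.pkl','rb'));S=pickle.load(open('side0.pkl','rb'))
def fit(c,col,box,z,vmin,smin=120):
    x0,y0,x1,y1=box; im=cv2.resize(c['image'][y0:y1,x0:x1],None,fx=4,fy=4,interpolation=cv2.INTER_CUBIC)
    h=cv2.cvtColor(im,cv2.COLOR_BGR2HSV); lo,hi=HUE[col]; m=cv2.inRange(h,(lo-3,smin,vmin),(hi+5,255,255))
    k=max(cv2.findContours(m,cv2.RETR_EXTERNAL,cv2.CHAIN_APPROX_NONE)[0],key=cv2.contourArea)
    k=cv2.convexHull(k)
    W=np.array([plane(c,((p[0][0]+.5)/4-.5+x0,(p[0][1]+.5)/4-.5+y0),z)[:2] for p in k],np.float32)
    (cx,cy),r=cv2.minEnclosingCircle(W); return np.array([cx,cy,r])
for col,b in (('orange',(340,170,385,210)),('blue',(105,170,155,215)),('green',(105,245,155,285))):
    for v in (90,110,130,150): print(col,'cup top',v,fit(T,col,b,95,v))
for col,bt,bs in (('orange',(185,145,235,190),(190,212,240,245)),('blue',(170,205,220,250),(265,233,318,270)),('green',(280,207,328,252),(285,170,328,193))):
    print(col,'coaster',fit(T,col,bt,6,70,90),fit(S,col,bs,6,70,90))
# cup base in side view: lowest pixel of the body -> near edge, z=0
for n,uv in (('orange',(277,158)),('blue',(230,313.5)),('green',(336,325))):
    p=plane(S,uv,0); o,_=ray(S,uv); d=(p-o)[:2]; d/=np.linalg.norm(d); print(n,'side base centre',p[:2]+28*d)
go(540,-320,200)
E
```

```text
orange cup top 90 [ 544.2 -305.3   28.4]
orange cup top 110 [ 544.5 -306.2   27.4]
orange cup top 130 [ 545.3 -307.1   26.7]
orange cup top 150 [ 534.2 -288.4    0.3]
blue cup top 90 [533.1 314.4  27.1]
blue cup top 110 [533.4 315.2  26.3]
blue cup top 130 [533.1 316.   24.6]Traceback (most recent call last):
  File "<stdin>", line 11, in <module>
  File "<stdin>", line 6, in fit
ValueError: max() iterable argument is empty
```

```bash
sed -i '/^def lid/,/return h$/d' h.py; cat >> h.py <<'E'
def fit(c,col,box,z,vmin,smin=120):
    x0,y0,x1,y1=box; im=cv2.resize(c['image'][y0:y1,x0:x1],None,fx=4,fy=4,interpolation=cv2.INTER_CUBIC)
    h=cv2.cvtColor(im,cv2.COLOR_BGR2HSV); lo,hi=HUE[col]; m=cv2.inRange(h,(lo-3,smin,vmin),(hi+5,255,255))
    ks=cv2.findContours(m,cv2.RETR_EXTERNAL,cv2.CHAIN_APPROX_NONE)[0]
    if not ks: return None
    k=cv2.convexHull(max(ks,key=cv2.contourArea))
    W=np.array([plane(c,((p[0][0]+.5)/4-.5+x0,(p[0][1]+.5)/4-.5+y0),z)[:2] for p in k],np.float32)
    (cx,cy),r=cv2.minEnclosingCircle(W); return np.array([cx,cy,r])
E
python3 - <<'E'
from h import *
T=pickle.load(open('top0.pkl','rb'));S=pickle.load(open('side0.pkl','rb'))
for v in (70,80,90,100,110,120): print('green cup top',v,fit(T,'green',(105,245,155,285),95,v))
for col,bt,bs in (('orange',(185,145,235,190),(190,212,240,245)),('blue',(170,205,220,250),(265,233,318,270)),('green',(280,207,328,252),(285,170,328,193))):
    print(col,'coaster',fit(T,col,bt,6,70,90),fit(S,col,bs,6,70,90))
for n,uv in (('orange',(277,158)),('blue',(230,313.5)),('green',(336,325))):
    p=plane(S,uv,0); o,_=ray(S,uv); d=(p-o)[:2]; d/=np.linalg.norm(d); print(n,'side base centre',p[:2]+28*d)
go(544,-308,200)
E
```

```text
green cup top 70 [353.  297.4  26.8]
green cup top 80 [352.6 297.5  26.5]
green cup top 90 [352.6 297.7  26.3]
green cup top 100 [352.9 298.4  25.8]
green cup top 110 [352.7 298.8  25.4]
green cup top 120 [352.1 278.6   9.8]
orange coaster [620.7 109.   43. ] [619.7 112.9  45. ]
blue coaster [444.8 146.8  41.8] [444.5 151.1  43.4]
green coaster [ 441.4 -156.1   41.4] [ 441.1 -150.3   42.3]
orange side base centre [ 543.  -316.8]
blue side base centre [536.6 309.2]
green side base centre [344.8 293.9]
clk 0.1 pos [ 292.7 -607.7  235.6] jaw -1.122 gap 87.0 F [-0.3  0.7  1.3] j [ 1.1  0.5 -0.1  1.5  0.   1.1 -0.1]
shift cm [  3.6 -16.1 -35.6] turn [0. 0. 0.]
[[-0.   0.4 -0.9]
 [ 0.  -0.9 -0.4]
 [-1.  -0.   0. ]]
```

Call:
step_arm([
  [0,-2,-4.4,0,0,0],
  [0,-4,-8.8,0,0,0],
  [0,-6,-13.2,0,0,0],
  [0,-8,-17.6,0,0,0],
  [0,-10,-22,0,0,0],
], claw=1, force=20)

```text
clock: 0.6
position: [448.2, -420.4, 235.4]
tool_rot: [-1.41, 1.568, 2.181]
ft_force: [1.4, 0.1, -0.3]
finger_gap: 87.3
```

```bash
python3 -c "
from h import *
go(544,-309,150)"
```

```text
clk 0.6 pos [ 448.2 -420.4  235.4] jaw -1.122 gap 87.3 F [ 1.4  0.1 -0.3] j [ 0.8  0.4 -0.1  1.7  0.1  1.1 -0.5]
shift cm [  8.6  -5.9 -13.5] turn [0. 0. 0.]
[[-0.   0.4 -0.9]
 [ 0.  -0.9 -0.4]
 [-1.  -0.   0. ]]
```

Call:
step_arm([
  [2,-1.5,-3.4,0,0,0],
  [4,-3,-6.8,0,0,0],
  [6.5,-4.5,-10.2,0,0,0],
  [8.6,-5.9,-13.5,0,0,0],
  [8.6,-5.9,-13.5,0,0,0],
])

```text
clock: 1.1
position: [546.2, -300.8, 145.8]
tool_rot: [-1.506, 1.561, 2.094]
ft_force: [-0.6, 0.7, 0.2]
finger_gap: 87.0
```

```bash
python3 - <<'E'
from h import *
from workcell import eyes
go(544,-309,67)
a=[]
for n in ("side","top"):
    c=eyes.read_camera(n); pickle.dump(c,open(n+'1.pkl','wb')); u,v=map(int,proj(c,(544,-309,100)))
    a.append(cv2.resize(c['image'][max(0,v-60):v+60,u-60:u+60],(390,390),interpolation=cv2.INTER_CUBIC)); print(u,v)
cv2.imwrite('pics/g1.png',np.hstack(a))
E
```

```text
clk 1.1 pos [ 546.2 -300.8  145.8] jaw -1.112 gap 87.0 F [-0.6  0.7  0.2] j [ 0.6  0.5 -0.2  1.7  0.1  0.9 -0.8]
shift cm [7.9 0.7 0.6] turn [0. 0. 0.]
[[-0.   0.4 -0.9]
 [ 0.  -0.9 -0.4]
 [-1.  -0.   0. ]]
278 124
366 187
```

View pics/g1.png

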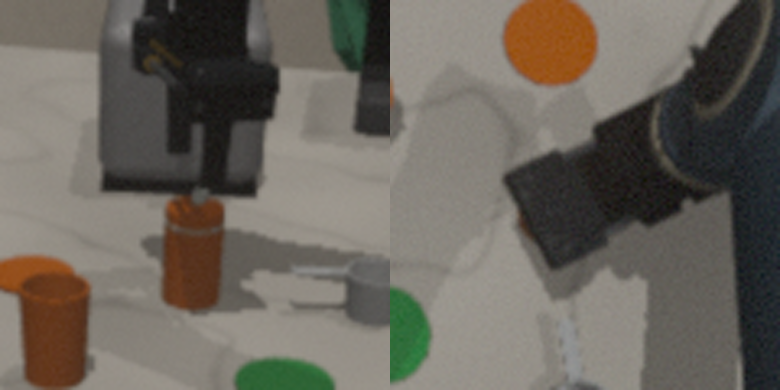

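Side crop: the fingers are centred over the orange cup. In the top crop the hand hides the cup. I'll correct sideways first, then descend.

Call:
step_arm([
  [0.2,0.7,0.6,0,0,0],
  [1.5,0.7,0.6,0,0,0],
  [3.5,0.7,0.6,0,0,0],
  [5.5,0.7,0.6,0,0,0],
  [7,0.7,0.6,0,0,0],
])

```text
clock: 1.7
position: [540.0, -317.3, 76.8]
tool_rot: [-0.999, 1.565, 2.591]
ft_force: [-0.5, -0.3, -0.3]
finger_gap: 87.1
```

```bash
python3 -c "
from h import *
go(544,-309,67)"
```

```text
clk 1.7 pos [ 540.  -317.3   76.8] jaw -1.122 gap 87.1 F [-0.5 -0.3 -0.3] j [ 0.6  0.6 -0.1  1.8  0.1  0.8 -0.8]
shift cm [ 1.  -0.6 -0.7] turn [0. 0. 0.]
[[-0.   0.4 -0.9]
 [ 0.  -0.9 -0.4]
 [-1.  -0.   0. ]]
```

Call:
step_arm([
  [1,-0.6,-0.7,0,0,0],
  [1,-0.6,-0.7,0,0,0],
])

```text
clock: 1.9
position: [542.9, -307.2, 64.9]
tool_rot: [-1.069, 1.561, 2.522]
ft_force: [-0.1, 0.0, -0.3]
finger_gap: 87.1
```

Call:
step_arm([
  [0,0,0,0,0,0],
  [0,0,0,0,0,0],
  [0,0,0,0,0,0],
  [0,0,0,0,0,0],
  [0,0,0,0,0,0],
], claw=0, force=20)

```text
clock: 2.4
position: [543.2, -307.5, 65.4]
tool_rot: [-1.064, 1.563, 2.527]
ft_force: [-0.7, -1.1, 1.6]
finger_gap: 55.8
```

```bash
python3 -c "
from h import *
go(544,-309,220)"
```

```text
clk 2.4 pos [ 543.2 -307.5   65.4] jaw -1.122 gap 55.8 F [-0.7 -1.1  1.6] j [ 0.6  0.6 -0.1  1.8  0.1  0.8 -0.8]
shift cm [-15.5   0.1   0.1] turn [0. 0. 0.]
[[-0.   0.4 -0.9]
 [ 0.  -0.9 -0.4]
 [-1.  -0.   0. ]]
```

Call:
step_arm([
  [-1.5,0,0,0,0,0],
  [-4.5,0,0,0,0,0],
  [-8.5,0,0,0,0,0],
  [-12.5,0,0,0,0,0],
  [-15.5,0,0,0,0,0],
])

```text
clock: 2.9
position: [544.8, -308.5, 224.4]
tool_rot: [-1.186, 1.566, 2.404]
ft_force: [0.3, -0.3, -1.7]
finger_gap: 55.6
```

Call:
step_arm([
  [0,0,0,0,0,0],
  [0,0,0,0,0,0],
])

```text
clock: 3.1
position: [545.0, -308.6, 225.8]
tool_rot: [-1.41, 1.568, 2.18]
ft_force: [-0.9, -0.3, -1.6]
finger_gap: 55.2
```

```bash
python3 - <<'E'
from h import *
from workcell import eyes
go(620,111,220)
c=eyes.read_camera('side'); cv2.imwrite('pics/l1.png',c['image'])
E
```

```text
clk 3.1 pos [ 545.  -308.6  225.8] jaw -1.122 gap 55.2 F [-0.9 -0.3 -1.6] j [ 0.6  0.4 -0.2  1.7  0.1  1.1 -0.7]
shift cm [  0.7 -34.5 -25. ] turn [0. 0. 0.]
[[-0.   0.4 -0.9]
 [ 0.  -0.9 -0.4]
 [-1.  -0.   0. ]]
```

View pics/l1.png

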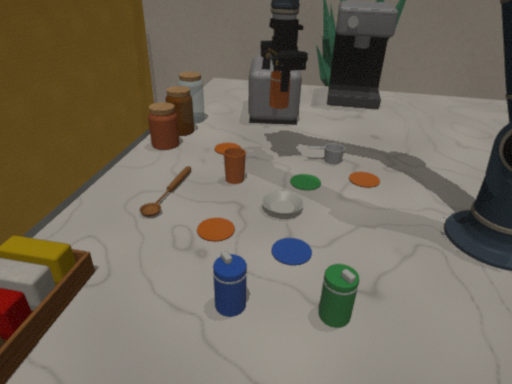

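The orange cup is held upright at (280,88), clear of everything. Carrying it to the coaster.

Call:
step_arm([
  [0,-2,-1.5,0,0,0],
  [0,-5,-3.6,0,0,0],
  [0,-8.5,-6.2,0,0,0],
  [0,-12,-8.7,0,0,0],
  [0,-15.5,-11.2,0,0,0],
])

```text
clock: 3.65
position: [576.4, -118.3, 222.2]
tool_rot: [-0.906, 1.561, 2.685]
ft_force: [0.8, -1.1, -0.6]
finger_gap: 55.4
```

Call:
step_arm([
  [0,-3.5,-2.5,0,0,0],
  [0,-7,-5,0,0,0],
  [0,-10.5,-7.6,0,0,0],
  [0,-14,-10.1,0,0,0],
  [0,-16.5,-12,0,0,0],
])

```text
clock: 4.15
position: [611.5, 86.0, 220.4]
tool_rot: [-0.823, 1.557, 2.771]
ft_force: [-0.2, 0.0, -1.3]
finger_gap: 55.1
```

Call:
step_arm([
  [0,0,0,0,0,0],
  [0,0,0,0,0,0],
])

```text
clock: 4.35
position: [610.0, 87.0, 218.0]
tool_rot: [-0.697, 1.552, 2.9]
ft_force: [-0.1, 0.2, -1.4]
finger_gap: 55.9
```

```bash
python3 -c "
from h import *
go(620,111,100)"
```

```text
clk 4.35 pos [610.  87. 218.] jaw -1.116 gap 55.9 F [-0.1  0.2 -1.4] j [ 0.   0.4 -0.3  1.7  0.1  1.1 -1.4]
shift cm [11.8 -1.6 -2.1] turn [0. 0. 0.]
[[-0.   0.4 -0.9]
 [ 0.  -0.9 -0.4]
 [-1.  -0.   0. ]]
```

```bash
sed -i "s/'turn',np.round(tv,3)); print(np.round(R,3))/'turn mrad',np.round(tv*1000))/" h.py; python3 -c "
from h import *
go(620,111,100,-1.122)"
```

```text
clk 4.35 pos [610.  87. 218.] jaw -1.116 gap 55.9 F [-0.1  0.2 -1.4] j [ 0.   0.4 -0.3  1.7  0.1  1.1 -1.4]
shift cm [11.8 -1.6 -2.1] turn mrad [ 6. 14. 12.]
```

Call:
step_arm([
  [1.5,-1,-1.2,0.006,0.014,0.012],
  [4.5,-1.6,-2.1,0.006,0.014,0.012],
  [8,-1.6,-2.1,0.006,0.014,0.012],
  [10.8,-1.6,-2.1,0.006,0.014,0.012],
  [11.8,-1.6,-2.1,0.006,0.014,0.012],
])

```text
clock: 4.85
position: [616.9, 107.8, 95.6]
tool_rot: [-0.047, 1.562, -2.743]
ft_force: [-0.8, 0.2, -0.8]
finger_gap: 55.3
```

Call:
step_arm([
  [0,0,0,0,0,0],
  [0,0,0,0,0,0],
])

```text
clock: 5.05
position: [617.1, 106.2, 95.7]
tool_rot: [0.028, 1.561, -2.669]
ft_force: [0.9, -0.2, -0.6]
finger_gap: 55.6
```

```bash
python3 - <<'E'
from h import *
from workcell import eyes
go(620,111,74,-1.122)
a=[]
for n in ("side","top"):
    c=eyes.read_camera(n); u,v=map(int,proj(c,(620,111,40))); print(n,u,v)
    a.append(cv2.resize(c['image'][v-50:v+50,u-50:u+50],(400,400),interpolation=cv2.INTER_CUBIC))
cv2.imwrite('pics/p1.png',np.hstack(a))
E
```

```text
clk 5.05 pos [617.1 106.2  95.7] jaw -1.127 gap 55.6 F [ 0.9 -0.2 -0.6] j [-0.   0.6 -0.3  1.8  0.2  0.9 -1.5]
shift cm [ 2.2 -0.3 -0.5] turn mrad [-5.  9. -0.]
side 215 215
top 207 163
```

View pics/p1.png

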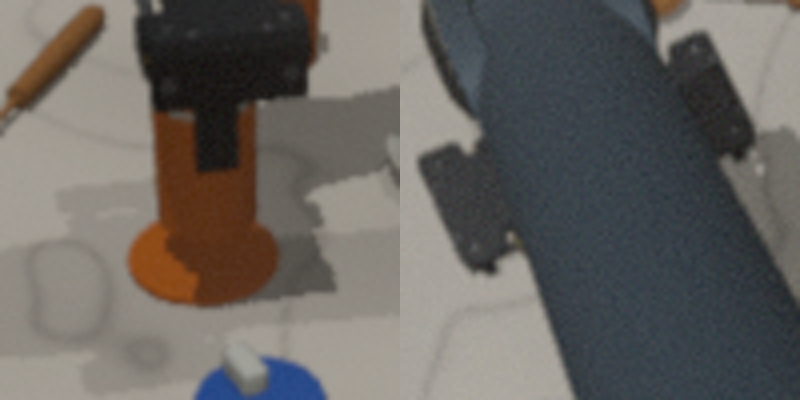

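The side crop shows the cup centred over the coaster's column (cup 206, coaster 204). Lowering it gently.

Call:
step_arm([
  [0.5,-0.3,-0.5,0,0.009,0],
  [1.2,-0.3,-0.5,0,0.009,0],
  [1.7,-0.3,-0.5,0,0.009,0],
  [2.0,-0.3,-0.5,0,0.009,0],
  [2.1,-0.3,-0.5,0,0.009,0],
])

```text
clock: 5.65
position: [620.7, 112.0, 75.3]
tool_rot: [2.991, 1.569, 0.295]
ft_force: [-0.2, 0.0, -1.1]
finger_gap: 55.4
```

Call:
step_arm([
  [0,0,0,0,0,0],
  [0,0,0,0,0,0],
])

```text
clock: 5.85
position: [620.7, 112.0, 75.3]
tool_rot: [2.995, 1.569, 0.299]
ft_force: [0.1, -0.3, -1.3]
finger_gap: 55.9
```

```bash
python3 - <<'E'
from h import *
from workcell import eyes
go(620,111,71.5,-1.122)
E
```

```text
clk 5.85 pos [620.7 112.   75.3] jaw -1.125 gap 55.9 F [ 0.1 -0.3 -1.3] j [-0.1  0.6 -0.3  1.8  0.2  0.8 -1.5]
shift cm [0.4 0.1 0.1] turn mrad [-3. -2. -0.]
```

Call:
step_arm([
  [0.15,0,0,0,0,0],
  [0.25,0,0,0,0,0],
  [0.3,0,0,0,0,0],
])

```text
clock: 6.15
position: [620.7, 111.9, 72.2]
tool_rot: [2.984, 1.569, 0.287]
ft_force: [0.1, -0.4, -1.5]
finger_gap: 55.7
```

```bash
python3 - <<'E'
from h import *
from workcell import eyes
go(620,111,71.5,-1.122)
c=eyes.read_camera('side'); u,v=215,215; cv2.imwrite('pics/p1b.png',cv2.resize(c['image'][v-50:v+50,u-50:u+50],(500,500),interpolation=cv2.INTER_CUBIC))
E
```

```text
clk 6.15 pos [620.7 111.9  72.2] jaw -1.126 gap 55.7 F [ 0.1 -0.4 -1.5] j [-0.1  0.6 -0.3  1.8  0.2  0.8 -1.5]
shift cm [0.1 0.1 0.1] turn mrad [-4. -2. -0.]
```

View pics/p1b.png

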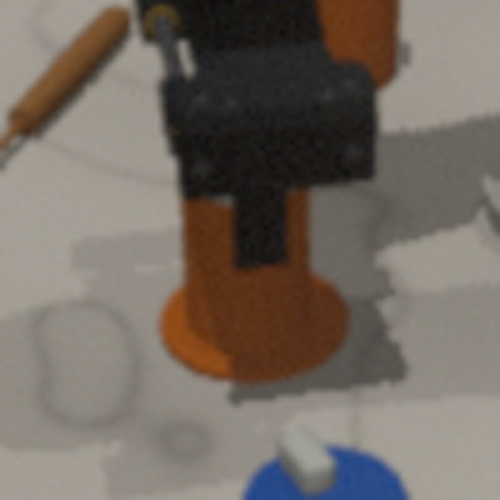

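The cup sits about 1.4 px (3 mm) towards +x of the coaster's centre. I'll nudge it and touch down.

Call:
step_arm([
  [0,-0.1,0.2,0,0,0],
  [0.05,-0.1,0.2,0,0,0],
  [0.1,-0.1,0.2,0,0,0],
  [0.1,-0.1,0.2,0,0,0],
])

```text
clock: 6.6
position: [618.3, 112.2, 71.6]
tool_rot: [3.058, 1.57, 0.361]
ft_force: [-1.2, -0.1, 2.8]
finger_gap: 55.6
```

Call:
step_arm([
  [0.05,0,0,0,0,0],
  [0.1,0,0,0,0,0],
  [0.1,0,0,0,0,0],
])

```text
clock: 6.9
position: [618.6, 112.2, 71.4]
tool_rot: [2.963, 1.569, 0.266]
ft_force: [-2.1, -1.1, 7.1]
finger_gap: 55.6
```

Call:
step_arm([
  [0,0,0,0,0,0],
  [0,0,0,0,0,0],
  [0,0,0,0,0,0],
  [0,0,0,0,0,0],
  [0,0,0,0,0,0],
], claw=1)

```text
clock: 7.4
position: [618.5, 112.2, 71.3]
tool_rot: [2.937, 1.569, 0.241]
ft_force: [-0.2, -0.8, -0.2]
finger_gap: 83.9
```

Call:
step_arm([
  [-1.5,0,0,0,0,0],
  [-5,0,0,0,0,0],
  [-9,0,0,0,0,0],
  [-12,0,0,0,0,0],
  [-12,0,0,0,0,0],
])

```text
clock: 7.9
position: [621.5, 113.2, 197.8]
tool_rot: [2.922, 1.558, 0.225]
ft_force: [-0.6, 0.6, -0.1]
finger_gap: 86.9
```

```bash
python3 -c "
from h import *
go(534,314,180,-1.122)"
```

```text
clk 7.9 pos [621.5 113.2 197.8] jaw -1.126 gap 86.9 F [-0.6  0.6 -0.1] j [-0.   0.4 -0.3  1.7  0.1  1.  -1.5]
shift cm [  1.7 -21.9  -0.7] turn mrad [ -4. -13.  -3.]
```

Call:
step_arm([
  [0,-4,0,0,-0.013,0],
  [0,-9,-0.3,0,-0.013,0],
  [0,-14,-0.5,0,-0.013,0],
  [0,-19,-0.7,0,-0.013,0],
  [1,-21.9,-0.7,0,-0.013,0],
])

```text
clock: 8.4
position: [531.4, 319.3, 188.9]
tool_rot: [-3.09, 1.568, 0.502]
ft_force: [0.2, -0.1, 0.6]
finger_gap: 86.9
```

Call:
step_arm([
  [0,0,0,0,0,0],
  [0,0,0,0,0,0],
])

```text
clock: 8.6
position: [530.6, 320.1, 188.9]
tool_rot: [-3.103, 1.569, 0.492]
ft_force: [-0.4, -1.1, 0.2]
finger_gap: 86.7
```

```bash
python3 - <<'E'
from h import *
from workcell import eyes
go(534,313,67,-1.122)
a=[]
for n in ("side","top"):
    c=eyes.read_camera(n); pickle.dump(c,open(n+'2.pkl','wb')); a.append(cv2.resize(c['image'][110:350,80:340],(390,360),interpolation=cv2.INTER_CUBIC))
cv2.imwrite('pics/g2.png',np.hstack(a))
E
```

```text
clk 8.6 pos [530.6 320.1 188.9] jaw -1.118 gap 86.7 F [-0.4 -1.1  0.2] j [-0.3  0.5 -0.3  1.7  0.2  1.  -1.9]
shift cm [12.2  0.8  0. ] turn mrad [ 4. -2.  0.]
```

View pics/g2.png

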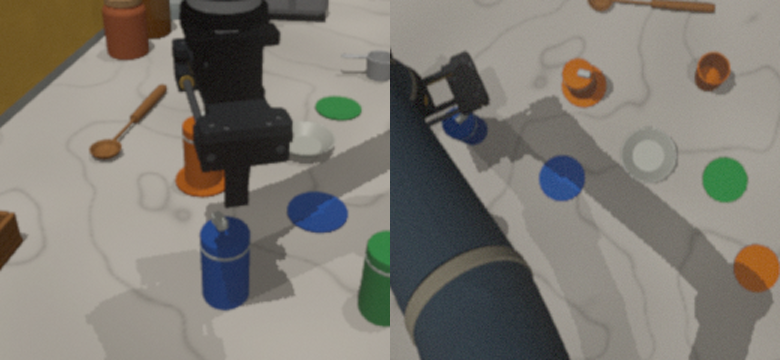

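The orange cup stands upright on its coaster, and the hand is over the blue cup. Checking the orange offset and the hand's projection.

```bash
python3 - <<'E'
from h import *
T=pickle.load(open('top2.pkl','rb'));S=pickle.load(open('side2.pkl','rb'))
for v in (80,100,120): print('orange lid',fit(T,'orange',(180,130,228,175),101,v))
# near finger tip: tool y=(.43,-.9) half gap ~43+7
for s in (-50,50): print(proj(S,(530.6+.436*s,320-.9*s,175)))
print(proj(S,(534,313,101)),proj(S,(534,313,0)))
E
```

```text
orange lid [607.6 100.6  43.2]
orange lid [607.6 100.6  43.2]
orange lid [608.2 107.5  38.9]
[237.8 246.5]
[224.5 208.4]
[230.1 259.8] [230.7 303. ]
```

Call:
step_arm([
  [1,0.8,0,0,0,0],
  [3.5,0.8,0,0,0,0],
  [6.5,0.8,0,0,0,0],
  [7,0.8,0,0,0,0],
])

```text
clock: 9.1
position: [535.4, 305.9, 115.1]
tool_rot: [0.632, 1.565, -2.065]
ft_force: [0.2, -0.5, -0.1]
finger_gap: 87.3
```

Call:
step_arm([
  [0,0,0,0,0,0],
  [0,0,0,0,0,0],
])

```text
clock: 9.3
position: [536.3, 304.6, 115.4]
tool_rot: [0.74, 1.565, -1.959]
ft_force: [0.9, -0.2, 0.7]
finger_gap: 87.1
```

```bash
python3 - <<'E'
from h import *
go(534,313,67,-1.122)
T=pickle.load(open('top2.pkl','rb'))
cv2.imwrite('pics/o.png',cv2.resize(T['image'][130:200,175:245],(560,560),interpolation=cv2.INTER_CUBIC))
for p in ((618,111,101),(618,111,6)): print((proj(T,p)-[175,130]+.5)*8-.5)
E
```

```text
clk 9.3 pos [536.3 304.6 115.4] jaw -1.128 gap 87.1 F [ 0.9 -0.2  0.7] j [-0.3  0.5 -0.3  1.8  0.2  0.9 -1.9]
shift cm [ 4.8 -0.9 -0.2] turn mrad [-6.  5. -4.]
[244. 238.]
[268.9 302.2]
```

View pics/o.png

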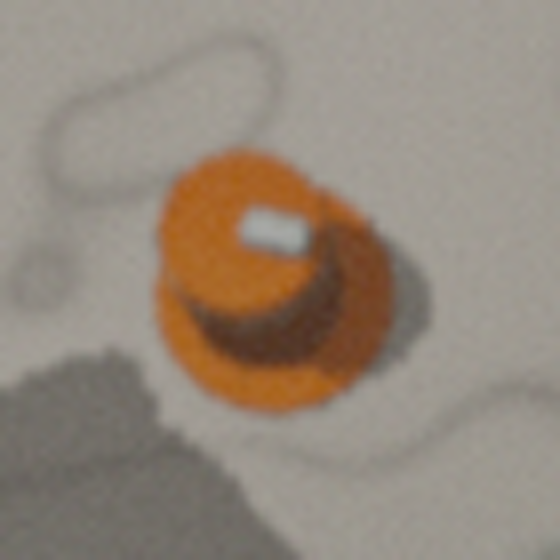

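The orange cup's lid centre is at (243,235) in the crop, against (244,238) expected. The offset on its coaster is about 3 mm, which is fine. Continuing down on blue.

Call:
step_arm([
  [0,-0.9,-0.2,0,0,0],
  [1,-0.9,-0.2,0,0,0],
  [3,-0.9,-0.2,0,0,0],
  [4.8,-0.9,-0.2,0,0,0],
  [4.8,-0.9,-0.2,0,0,0],
])

```text
clock: 9.8
position: [532.5, 312.7, 65.0]
tool_rot: [0.481, 1.56, -2.217]
ft_force: [-0.3, -0.1, 0.5]
finger_gap: 87.1
```

Call:
step_arm([
  [0,0,0,0,0,0],
  [0,0,0,0,0,0],
  [0,0,0,0,0,0],
  [0,0,0,0,0,0],
  [0,0,0,0,0,0],
], claw=0)

```text
clock: 10.3
position: [532.7, 313.4, 65.7]
tool_rot: [0.469, 1.562, -2.23]
ft_force: [-0.5, 0.5, 2.5]
finger_gap: 55.9
```

```bash
python3 -c "
from h import *
go(445,149,100,-1.122)"
```

```text
clk 10.3 pos [532.7 313.4  65.7] jaw -1.127 gap 55.9 F [-0.5  0.5  2.5] j [-0.4  0.6 -0.3  1.8  0.2  0.8 -1.9]
shift cm [-3.3 11.1 15. ] turn mrad [-5.  8. -4.]
```

Call:
step_arm([
  [-1.5,0,0,0,0,0],
  [-4,0,0,0,0,0],
  [-6.5,1,1.3,0,0,0],
  [-7,3.5,4.7,0,0,0],
  [-7,6,8.2,0,0,0],
])

```text
clock: 10.8
position: [485.3, 224.6, 138.9]
tool_rot: [0.844, 1.565, -1.852]
ft_force: [-0.0, -0.8, -2.3]
finger_gap: 55.9
```

Call:
step_arm([
  [0,2,2.7,0,0,0],
  [0,4,5.2,0,0,0],
  [0,5,6.6,0,0,0],
  [0,5,6.6,0,0,0],
  [0,5,6.6,0,0,0],
])

```text
clock: 11.3
position: [448.1, 152.1, 140.1]
tool_rot: [1.259, 1.567, -1.438]
ft_force: [-0.1, 0.7, -0.8]
finger_gap: 55.5
```

```bash
python3 -c "
from h import *
go(445,149,75,-1.122)"
```

```text
clk 11.3 pos [448.1 152.1 140.1] jaw -1.126 gap 55.5 F [-0.1  0.7 -0.8] j [-0.1  0.3 -0.3  2.1  0.1  0.8 -1.7]
shift cm [6.5 0.1 0.4] turn mrad [-4.  1. -4.]
```

Call:
step_arm([
  [1,0.1,0.4,0,0,0],
  [3,0.1,0.4,0,0,0],
  [5,0.1,0.4,0,0,0],
  [6,0.1,0.4,0,0,0],
  [6.4,0.1,0.4,0,0,0],
])

```text
clock: 11.8
position: [444.4, 149.9, 74.7]
tool_rot: [0.669, 1.566, -2.026]
ft_force: [-0.1, -0.9, -1.2]
finger_gap: 55.4
```

Call:
step_arm([
  [0,0,0,0,0,0],
  [0,0,0,0,0,0],
])

```text
clock: 12.0
position: [444.8, 150.5, 75.0]
tool_rot: [0.768, 1.567, -1.926]
ft_force: [0.2, 0.3, -0.5]
finger_gap: 55.9
```

```bash
python3 - <<'E'
from h import *
from workcell import eyes
go(445,149,71.7,-1.122)
c=eyes.read_camera('side'); u,v=map(int,proj(c,(445,149,40))); print(u,v); cv2.imwrite('pics/p2.png',cv2.resize(c['image'][v-60:v+60,u-60:u+60],(480,480),interpolation=cv2.INTER_CUBIC))
E
```

```text
clk 12.0 pos [444.8 150.5  75. ] jaw -1.124 gap 55.9 F [ 0.2  0.3 -0.5] j [-0.1  0.4 -0.3  2.1  0.2  0.6 -1.7]
shift cm [0.3 0.1 0. ] turn mrad [-2.  3. -3.]
292 236
```

View pics/p2.png

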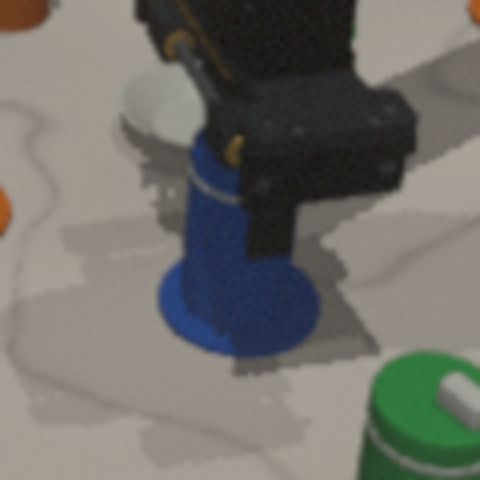

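The blue cup's left edge is at 183, so its centre is about 235 against 240 for the coaster, roughly 2.5 mm towards +x. Nudging it and touching down.

Call:
step_arm([
  [0,-0.1,0.2,0,0,0],
  [0.2,-0.1,0.2,0,0,0],
  [0.3,-0.1,0.2,0,0,0],
  [0.35,-0.1,0.2,0,0,0],
  [0.4,-0.1,0.2,0,0,0],
])

```text
clock: 12.55
position: [443.0, 150.4, 71.7]
tool_rot: [1.056, 1.567, -1.639]
ft_force: [-0.5, -0.1, 7.4]
finger_gap: 55.5
```

Call:
step_arm([
  [0.05,0,0,0,0,0],
  [0.05,0,0,0,0,0],
])

```text
clock: 12.75
position: [443.0, 150.5, 71.7]
tool_rot: [1.044, 1.567, -1.651]
ft_force: [-1.4, -0.2, 4.6]
finger_gap: 55.6
```

Contact. Releasing and lifting.

Call:
step_arm([
  [0,0,0,0,0,0],
  [0,0,0,0,0,0],
  [0,0,0,0,0,0],
  [0,0,0,0,0,0],
  [0,0,0,0,0,0],
], claw=1)

```text
clock: 13.25
position: [443.0, 150.4, 71.6]
tool_rot: [1.01, 1.567, -1.685]
ft_force: [0.2, -0.2, -0.5]
finger_gap: 84.3
```

Call:
step_arm([
  [-1.5,0,0,0,0,0],
  [-5,0,0,0,0,0],
  [-9,0,0,0,0,0],
  [-11,0,0,0,0,0],
  [-11,0,0,0,0,0],
])

```text
clock: 13.75
position: [445.0, 151.8, 184.6]
tool_rot: [2.431, 1.564, -0.265]
ft_force: [0.0, 0.5, 0.2]
finger_gap: 86.7
```

```bash
python3 -c "
from h import *
go(351,297,180,-1.122)"
```

```text
clk 13.75 pos [445.  151.8 184.6] jaw -1.124 gap 86.7 F [0.  0.5 0.2] j [-0.1  0.2 -0.4  2.   0.1  0.9 -1.6]
shift cm [  0.4 -17.2   2.2] turn mrad [-2. -5. -4.]
```

Call:
step_arm([
  [0,-3.5,0.4,0,-0.005,0],
  [0,-7.5,0.9,0,-0.005,0],
  [0,-11.5,1.4,0,-0.005,0],
  [0,-15,1.9,0,-0.005,0],
  [0,-17.2,2.2,0,-0.005,0],
])

```text
clock: 14.25
position: [348.5, 299.1, 182.7]
tool_rot: [1.073, 1.567, -1.619]
ft_force: [0.5, -0.1, 0.0]
finger_gap: 87.0
```

Call:
step_arm([
  [0,0,0,0,0,0],
  [0,0,0,0,0,0],
  [0,0,0,0,0,0],
])

```text
clock: 14.55
position: [349.0, 297.7, 182.0]
tool_rot: [0.94, 1.565, -1.753]
ft_force: [-0.6, -0.8, 0.3]
finger_gap: 86.7
```

```bash
python3 - <<'E'
from h import *
from workcell import eyes
go(351,297,67,-1.122)
a=[]
for n,uv in (("side",(325,250)),("top",(160,230))):
    c=eyes.read_camera(n); pickle.dump(c,open(n+'3.pkl','wb')); u,v=uv; a.append(cv2.resize(c['image'][v-80:v+80,u-80:u+80],(400,400),interpolation=cv2.INTER_CUBIC))
cv2.imwrite('pics/g3.png',np.hstack(a))
E
```

```text
clk 14.55 pos [349.  297.7 182. ] jaw -1.123 gap 86.7 F [-0.6 -0.8  0.3] j [-0.4  0.2 -0.5  2.1  0.1  0.9 -2. ]
shift cm [11.5  0.1 -0.2] turn mrad [-1.  3. -5.]
```

View pics/g3.png

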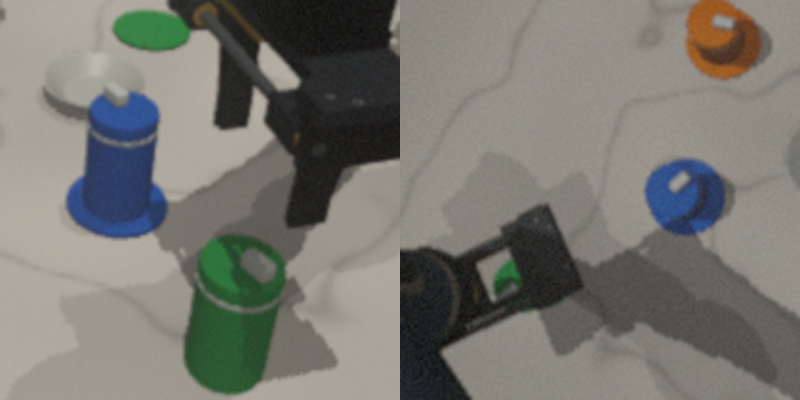

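Blue stands upright in the middle of its coaster, and the open hand is above green. Descending.

Call:
step_arm([
  [1.5,0.1,-0.1,0,0,-0.005],
  [4,0.1,-0.1,0,0,-0.005],
  [6,0.1,-0.1,0,0,-0.005],
  [6.5,0.1,-0.1,0,0,-0.005],
  [6.5,0.1,-0.1,0,0,-0.005],
])

```text
clock: 15.15
position: [350.7, 296.2, 116.9]
tool_rot: [-0.038, 1.567, -2.734]
ft_force: [0.0, 0.4, 1.1]
finger_gap: 87.0
```

```bash
python3 -c "
from h import *
go(351,297,67,-1.122)"
```

```text
clk 15.15 pos [350.7 296.2 116.9] jaw -1.125 gap 87.0 F [0.  0.4 1.1] j [-0.4  0.3 -0.5  2.1  0.2  0.7 -2.1]
shift cm [ 5.  -0.1 -0.1] turn mrad [-3.  4.  0.]
```

Call:
step_arm([
  [1,-0.1,0,0,0.004,0],
  [3,-0.1,0,0,0.004,0],
  [4.5,-0.1,0,0,0.004,0],
  [5,-0.1,0,0,0.004,0],
  [5,-0.1,0,0,0.004,0],
])

```text
clock: 15.65
position: [350.0, 297.0, 66.7]
tool_rot: [-0.093, 1.57, -2.788]
ft_force: [-0.0, 0.6, 0.4]
finger_gap: 87.0
```

Call:
step_arm([
  [0,0,0,0,0,0],
  [0,0,0,0,0,0],
  [0,0,0,0,0,0],
  [0,0,0,0,0,0],
  [0,0,0,0,0,0],
], claw=0)

```text
clock: 16.15
position: [350.2, 297.4, 67.0]
tool_rot: [-2.005, 1.57, 1.582]
ft_force: [-0.9, 0.2, -1.0]
finger_gap: 55.8
```

```bash
python3 -c "
from h import *
go(441,-153,220,-1.122)"
```

```text
clk 16.15 pos [350.2 297.4  67. ] jaw -1.125 gap 55.8 F [-0.9  0.2 -1. ] j [-0.5  0.4 -0.4  2.2  0.3  0.6 -2.2]
shift cm [-15.3  44.5  11.2] turn mrad [-3. -0.  1.]
```

Call:
step_arm([
  [-1.5,0,0,0,0,0],
  [-4.5,0,0,0,0,0],
  [-8.5,0,0,0,0,0],
  [-12.5,0,0,0,0,0],
  [-15.5,0,0,0,0,0],
])

```text
clock: 16.65
position: [350.3, 297.5, 224.3]
tool_rot: [-2.736, 1.568, 0.852]
ft_force: [-0.3, 0.2, -1.1]
finger_gap: 55.6
```

Call:
step_arm([
  [0,3,-0.2,0,0,0],
  [0,7,-0.4,0,0,0],
  [0,11,-0.6,0,0,0],
  [0,15,-0.8,0,0,0],
  [0,19,-1,0,0,0],
])

```text
clock: 17.15
position: [441.4, 128.7, 224.0]
tool_rot: [-2.775, 1.569, 0.813]
ft_force: [0.5, 0.4, -1.2]
finger_gap: 56.0
```

```bash
python3 -c "
from h import *
go(480,60,220,-1.125)
go(441,-153,220,-1.125)"
```

```text
clk 17.15 pos [441.4 128.7 224. ] jaw -1.124 gap 56.0 F [ 0.5  0.4 -1.2] j [-0.1  0.1 -0.3  2.   0.1  1.  -1.6]
shift cm [ 0.4  7.9 -0.5] turn mrad [ 1. -2.  1.]
clk 17.15 pos [441.4 128.7 224. ] jaw -1.124 gap 56.0 F [ 0.5  0.4 -1.2] j [-0.1  0.1 -0.3  2.   0.1  1.  -1.6]
shift cm [ 0.4 25.4 12.2] turn mrad [ 1. -2.  1.]
```

Call:
step_arm([
  [0,4,-0.3,0,0,0],
  [0,7.9,0,0,0,0],
  [0,11,2.3,0,0,0],
  [0,14.2,4.6,0,0,0],
  [0,17.4,6.9,0,0,0],
])

```text
clock: 17.65
position: [453.5, -59.5, 223.4]
tool_rot: [-2.434, 1.569, 1.155]
ft_force: [0.4, 0.7, -2.2]
finger_gap: 55.7
```

Call:
step_arm([
  [0,2.5,1.8,0,0,0],
  [0,5,3.4,0,0,0],
  [0,7,4.8,0,0,0],
  [0,7.5,5.2,0,0,0],
  [0,7.5,5.2,0,0,0],
])

```text
clock: 18.15
position: [438.4, -150.1, 223.0]
tool_rot: [-1.95, 1.569, 1.636]
ft_force: [0.2, 0.6, -2.2]
finger_gap: 55.4
```

```bash
python3 -c "
from h import *
go(440,-153,76,-1.125)"
```

```text
clk 18.15 pos [ 438.4 -150.1  223. ] jaw -1.126 gap 55.4 F [ 0.2  0.6 -2.2] j [ 0.3  0.1 -0.1  2.   0.   1.  -0.9]
shift cm [14.7  0.4 -0. ] turn mrad [-1. -1.  2.]
```

Call:
step_arm([
  [2,0.3,0,0,0,0],
  [5.5,0.3,0,0,0,0],
  [9.5,0.3,0,0,0,0],
  [12.5,0.3,0,0,0,0],
  [14,0.3,0,0,0,0],
])

```text
clock: 18.65
position: [438.4, -149.9, 80.5]
tool_rot: [-1.215, 1.565, 2.374]
ft_force: [-0.2, 0.1, -1.6]
finger_gap: 55.8
```

Call:
step_arm([
  [0.3,0,0,0,0,0],
  [0.3,0,0,0,0,0],
  [0.3,0,0,0,0,0],
])

```text
clock: 18.95
position: [439.4, -149.3, 78.3]
tool_rot: [-1.464, 1.566, 2.127]
ft_force: [-0.3, 0.4, -1.6]
finger_gap: 55.7
```

```bash
python3 - <<'E'
from h import *
from workcell import eyes
go(440,-153,73,-1.125)
c=eyes.read_camera('side'); u,v=map(int,proj(c,(441,-153,40))); print(u,v); cv2.imwrite('pics/p3.png',cv2.resize(c['image'][v-45:v+45,u-45:u+45],(540,540),interpolation=cv2.INTER_CUBIC))
E
```

```text
clk 18.95 pos [ 439.4 -149.3   78.3] jaw -1.122 gap 55.7 F [-0.3  0.4 -1.6] j [ 0.3  0.3 -0.1  2.2  0.1  0.6 -0.9]
shift cm [0.5 0.4 0.1] turn mrad [3. 1. 5.]
306 170
```

View pics/p3.png

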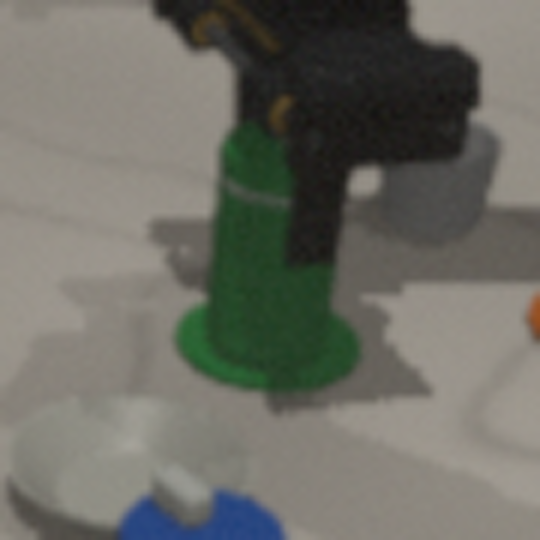

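The green cup's base is centred at 267 against 268 for the coaster. A small y correction, then touch down.

Call:
step_arm([
  [0,0.2,0.1,0,0,0],
  [0.2,0.3,0.1,0,0,0],
  [0.4,0.3,0.1,0,0,0],
  [0.5,0.3,0.1,0,0,0],
  [0.5,0.3,0.1,0,0,0],
])

```text
clock: 19.5
position: [439.6, -152.7, 73.3]
tool_rot: [-1.444, 1.566, 2.146]
ft_force: [0.3, -0.3, -1.2]
finger_gap: 55.9
```

Call:
step_arm([
  [0.05,0,0,0,0,0],
  [0.1,0,0,0,0,0],
  [0.1,0,0,0,0,0],
])

```text
clock: 19.8
position: [439.8, -152.7, 73.0]
tool_rot: [-1.465, 1.566, 2.125]
ft_force: [-1.9, 0.5, 6.8]
finger_gap: 55.7
```

Call:
step_arm([
  [0,0,0,0,0,0],
  [0,0,0,0,0,0],
  [0,0,0,0,0,0],
  [0,0,0,0,0,0],
  [0,0,0,0,0,0],
], claw=1)

```text
clock: 20.3
position: [439.8, -152.7, 72.9]
tool_rot: [-1.44, 1.566, 2.15]
ft_force: [-0.6, -0.8, 0.5]
finger_gap: 84.4
```

Call:
step_arm([
  [-1.5,0,0,0,0,0],
  [-5,0,0,0,0,0],
  [-9,0,0,0,0,0],
  [-13,0,0,0,0,0],
  [-15,0,0,0,0,0],
])

```text
clock: 20.8
position: [441.5, -153.7, 226.4]
tool_rot: [-2.865, 1.567, 0.725]
ft_force: [-0.3, -0.5, 0.2]
finger_gap: 86.9
```

Call:
step_arm([
  [0,2,2,0,0,0],
  [0,5,4.2,0,0,0],
  [0,9,5,0,0,0],
  [0,13,5,0,0,0],
  [0,17,5,0,0,0],
])

```text
clock: 21.3
position: [470.2, -330.1, 226.1]
tool_rot: [-2.891, 1.567, 0.698]
ft_force: [-1.2, -0.1, -0.1]
finger_gap: 87.1
```

Call:
step_arm([
  [0,4,0,0,0,0],
  [0,8,0,0,0,0],
  [0,12,0,0,0,0],
  [0,14,0,0,0,0],
  [0,14,0,0,0,0],
])

```text
clock: 21.8
position: [530.5, -459.2, 224.6]
tool_rot: [-2.852, 1.569, 0.734]
ft_force: [-0.3, -0.7, -0.2]
finger_gap: 87.2
```

```bash
python3 - <<'E'
from h import *
from workcell import eyes,monitor
s=monitor.read_state(); print(s['position'],s['clock'],s['finger_gap'],s['ft_force'])
S=eyes.read_camera('side');T=eyes.read_camera('top')
cv2.imwrite('pics/f.png',np.hstack([cv2.resize(S['image'][90:290,180:400],(400,364)),cv2.resize(T['image'][120:280,160:380],(400,291)) if 0 else cv2.resize(T['image'][90:290,160:380],(400,364))]))
for col,b,X in (('orange',(185,135,230,185),(620,111)),('blue',(165,190,215,250),(445,149)),('green',(280,195,330,252),(441,-153))):
    u,v=proj(T,(*X,101)).astype(int)
    for vm in (80,100): print(col,'lid',fit(T,col,(u-11,v-12,u+13,v+10),101,vm))
E
```

```text
[ 530.5 -459.2  224.6] 21.8 87.18234466067086 [-0.3 -0.7 -0.2]
orange lid [613.4 108.8  33.9]
orange lid [613.4 108.8  33.9]
blue lid [447.1 144.1  34.8]
blue lid [447.1 144.1  34.8]
green lid [ 444.8 -145.9   32.8]
green lid [ 446.1 -148.8   29.6]
```

View pics/f.png

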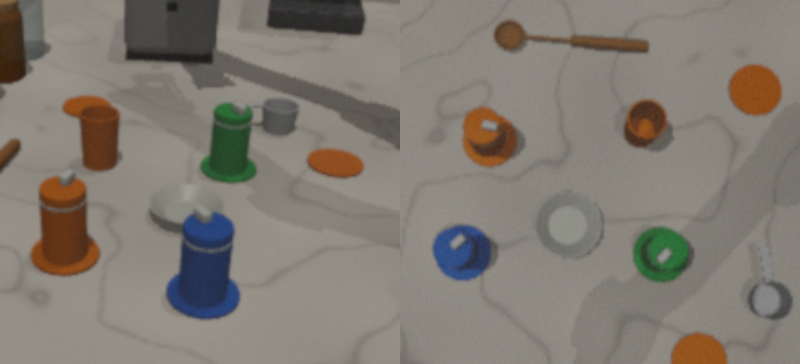

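All three cups stand upright in the side view, with bases within about 1.5 crop px of their coasters' centre columns. The other things haven't moved. One last check is for offset in y, with circles drawn at the coaster-centred lid positions from the top camera.

```bash
python3 - <<'E'
from h import *
from workcell import eyes
T=eyes.read_camera('top'); a=[]
for X in ((620.7,109),(444.8,146.8),(441.4,-156.1)):
    u,v=proj(T,(*X,50)).astype(int); k=10; im=cv2.resize(T['image'][v-20:v+20,u-13:u+13],None,fx=k,fy=k,interpolation=cv2.INTER_CUBIC)
    for z,r in ((101,28),(6,43)):
        P=[((proj(T,(X[0]+r*np.cos(t),X[1]+r*np.sin(t),z))-[u-13,v-20]+.5)*k-.5) for t in np.linspace(0,6.28,60)]
        cv2.polylines(im,[np.int32(P)],True,(255,255,255) if z>50 else (0,0,0),1)
    a.append(im)
cv2.imwrite('pics/f2.png',np.hstack(a))
E
```

```text
(no output)
```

View pics/f2.png

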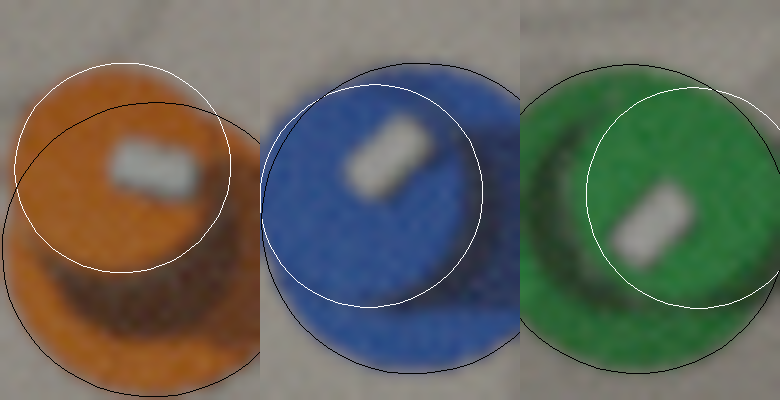

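The lids sit within about 10 px (3 mm) of the ideal circles on all three, so I'm handing in.

```bash
python3 -c "
from workcell import robot,monitor
print(monitor.read_state()['clock']); robot.close_job()"
```

```text
21.95
the job is handed in; nothing more can be done
```

I placed the orange, blue and green spill-proof cups, in that order, upright on their own coasters. For orange I used the leftmost disc. Each cup was lowered until the wrist felt light contact (about 5–7 N), then released. I handed the job in at about 22 s, with the gripper open and clear of everything.

**Last checks:** all three cups stand upright. They are within about 1–2 mm of their coaster centres in the side view and about 2–3 mm in the top view. The tumbler, measuring cup, dish and spoon look unmoved by eye; I did not measure them.

**Failed or disagreed:**
- The two cameras disagreed by about 4–6 mm in y on the coaster centres, so I aimed between them.
- My automatic lid fit failed once the cups stood on coasters of the same colour, so I judged the final top-view offsets by eye against projected circles.

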